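# Load the pass box of a glove box

## Task

Load the pass box of the small glove box: first push the inner door's pull firmly towards the box, so that you feel by touch that the inner door is fully shut, and only then slide the outer door fully open by its pull. Whichever bottle or timer stands in the outer door's way must be moved aside beforehand to another place on the bench, and all three left standing upright; the opening door must not run into any of them. Then push the tray through the open doorway into the chamber until it snaps fully home in its catch, let go and check that it stayed there; leave the inner door shut and the outer door open.

Things in the scene. Friction and masses are not known exactly. Their poses are not given: they have to be found in the camera images.
- pass_box: Fixed unit: a white pass-box chamber with a clear roof, a white glove box at its right end and a loading ledge at its left. Origin on the bench under the chamber's centre; x to the rear, y left along glove box - chamber - ledge, z up. The chamber spans x -50..50, y -58..58 mm, roof top at z 88. Inner door: slot at y -67 (chamber/glove box); outer door: slot at y +67 (chamber/ledge).
- glove_box (a point): Centre of the top of the glove box, the white block 150 (x) x 160 (y) x 125 mm high with two black round ports in its front; in the unit's frame it spans x -50..100, y -236..-76 mm.
- doorway (a point): Centre of the doorway in the chamber's left end (unit x 0, y 58, z 46 mm), 80 mm wide (x) and 67 mm high, closed by the outer door. The space above the roof, doors and ledge is free.
- ledge_end (a point): Middle of the loading ledge's left edge (unit y 192 mm), on its top. The ledge is a floor 12 mm high, 100 mm wide (unit x -50..50), with 6 mm wide side rails at x -44 and +44 whose tops are at z 22 mm.
- inner_slide (a joint): Inner door, an 88x8x72 mm upright aluminium plate: 0 = fully shut against its stop, grows (m) as it slides out of the unit along the unit's -x; at most 0.088. Starts shut or ajar by up to 0.03. Slides with about 2 N of friction and stays where it is left.
- outer_slide (a joint): Outer door, a plate like the inner one: 0 = shut, grows (m) as it slides out along the unit's -x to its stop at 0.088 (fully open). Starts shut. About 2 N of friction; stays where it is left.
- tray (a joint): Grey tray with a petri dish, on a slide along the unit's y: 0 = farthest out, grows (m) as pushed along -y; 0.125 = home at its stop. Starts at 0 to 0.018, outside the outer door, which blocks it unless over 81 mm open. Slides with 0.5 N; in the last 13 mm a sprung ball catch resists (peak 6 to 8 N) and pushes it back if let go early; 6 mm before home it snaps over and holds the tray in.
- inner_door: The inner door's dark steel pull is an upright post 10 (x) x 12 (y) mm, from z 30 to 90 mm, in front (robot side) of the unit; a flat arm at z 30 to 40 mm joins it to the plate's front edge. Origin at the centre of the post's top, 90 mm above the bench; axes as the unit's. Shut, it stands at unit x -92, y -67 mm, with a 37 mm gap, open from above, between post and unit.
- outer_door: The outer door with its pull, same shape and origin as the inner one (post at unit x -92, y +67 when shut). A closed pair of fingers fits from above into the gap behind the post, above the arm, to drag the door open.
- tray_panel (a point): Middle of the outer (left) face of the tray's upright end panel, 60 mm above the bench. The panel is 72 mm wide (along the unit's x) and reaches from z 22 to z 72 mm; push on this face along the unit's -y. At home the face is at unit y 58, flush with the edge of the clear roof.
- dye_bottle: Loose brown round bottle with black cap, 48 mm across, 90 mm high (70 g); origin at the centre of its foot, z up. Of this bottle, the water bottle and the timer, one stands in the outer door's path (in front of its pull), the others in front of the glove box and in front of the ledge's left end.
- water_bottle: Loose white round bottle with orange cap, 60 mm across, 118 mm high, about 180 g, straight body up to about 80 mm; origin at the centre of its foot, z up.
- timer: Loose white bench timer standing on its edge, 24 mm thick (its x), 68 mm wide (its y), 62 mm high (70 g); origin at the centre of its foot. It stands with its width roughly along the unit's x.
- magnet_rack: Bystander: loose white tube block 34x110x38 mm at the left of the bench; origin at the centre of its foot. Other clutter: a big carton (x 0.56..0.76, y 0.32..0.62 m, 0.12 high), two stacked sample boxes at the front right (near x 0.43, y -0.37, 0.1 high), a loose pipette (x 0.33..0.41, y -0.35..-0.09). The bench's front edge is at about x 0.33 m.
Mind the look-alikes: they are no part of the job. There is more than one size of the timer; the one meant has the size given above.

How it is judged:
On the way, in this order (a step that is already met when the one before it is completed fails the run):
1. the inner door is felt to be shut: fingers press its pull with more than 3 N while it is within 3 mm of shut (value of joint inner_slide below 0.003 m and contact force between the fingers and inner_door above 3 N), for 0.2 s.
2. after that the outer door is drawn open by more than 15 mm (value of joint inner_slide below 0.003 m and value of joint outer_slide above 0.015 m).
3. the outer door is fully open (over 80 mm) (value of joint outer_slide above 0.08 m), for 0.1 s.
4. the tray is home (within 3 mm) (value of joint tray above 0.122 m), for 0.3 s.
At the end, for the whole second after the job is handed in: The inner door is within 3 mm of shut, the outer door open by more than 78 mm, the tray within 3 mm of home, and both bottles and the timer stand upright on the bench (value of joint inner_slide below 0.003 m and value of joint outer_slide above 0.078 m and value of joint tray above 0.122 m and angle between each of dye_bottle, water_bottle, timer's own z axis and vertical below 0.15 rad and height (world z) of dye_bottle between -0.01 and 0.012 m and height (world z) of water_bottle between -0.01 and 0.012 m and height (world z) of timer between -0.01 and 0.012 m); the robot touches nothing.
It fails at once if the outer door is open (over 6 mm) while the inner door is not shut (over 4 mm) (value of joint outer_slide above 0.006 m and value of joint inner_slide above 0.004 m).
It fails at once if the moving outer door runs into a bottle or the timer (value of joint outer_slide above 0.004 m and (contact force between outer_door and dye_bottle above 0.15 N or contact force between outer_door and water_bottle above 0.15 N or contact force between outer_door and timer above 0.15 N)).
It fails at once if a bottle or the timer falls over or off the bench (angle between any of dye_bottle, water_bottle, timer's own z axis and vertical above 0.7 rad or height (world z) of any of dye_bottle, water_bottle, timer below -0.05 m).
It also fails if it takes over 72 s, if anything falls off the work surface, if the arm or the gripper's body presses on something with over 40 N, if the wrist force passes 120 N, or if a joint passes its speed limit or range.

## Robot

A 7-joint arm with a two-finger parallel gripper is mounted at the origin on a cart in front of the work surface, level with it; the furniture and walls round the work are solid. World frame = base frame: x ahead of the robot, y to its left, z up, the work surface at z = 0. Lengths are in m, angles in rad, forces in N, time in s.
With the tool pointing down it reaches from about 0.4 to 0.875 m from the base axis. Payload 6.5 kg.
Tool frame: the origin (TCP) lies between the finger pads; the fingertips stand 25 mm ahead of it and the grasp point (between the pads) lies 6 mm ahead of it; z points along the fingers, y is the line along which they close (so a half turn about z gives the same grasp; the last joint's range is limited). The gripper opens to 85 mm and grips with 20 to 120 N. Pads are 22 mm wide; open, the fingers measure 114 mm over their backs; the gripper's body (76 mm by 85 mm) begins 54 mm behind the grasp point. The pads swing forward as they close: fully open they stand 13 mm farther back than shut.
Start: joints at [1.144, 0.536, -0.004, 1.538, 0.003, 1.067, -0.071], TCP at [0.229, -0.608, 0.256] pointing down, gripper open.
Joint ranges: [-2.7, 2.7], [-0.37, 2.16], [-1.27, 1.26], [0.24, 2.4], [-1.31, 4.45], [0.19, 1.91], [-2.76, 2.76]. Speed limits (rad/s): [2.39, 2.39, 3.14, 3.14, 3.14, 3.14, 3.14].

## Interface

Orientations are given as a unit quaternion [w, x, y, z].
In Python, from station import ctrl gives the robot as it stands. The module is installed in compiled form; this text tells all that it offers. Calls block until the motion is done:
- ctrl.goto(position, orientation): joint-space move of the TCP to a pose.
- ctrl.servo_line(position, vel=0.15, rot=None, stop_force=None): straight line of the TCP; rot=None keeps the orientation; vel is the mean speed in m/s. With stop_force (N) it stops when the force on the tool has changed by that much, and returns True; else False.
- ctrl.set_joints(angles): joint-space move.
- ctrl.set_gripper(opening, force=None): finger opening in m; force is the grip in N (None keeps the last); returns when the fingers have stopped.
- ctrl.hold(seconds).
- ctrl.solve_ik(position, orientation): joint angles nearest the present ones, or None.
- ctrl.get_obs(): the state.
- ctrl.get_image(name): name is "side" or "top"; returns the picture (420x560x3 uint8, red, green, blue); there is no depth.
- ctrl.camera_params(name): a dict with "fx", "fy", "cx", "cy" (pixels), "R" (3x3) and "t" (3): a world point X has camera coordinates R X + t. Camera axes: x right, y down, z forward; pixel columns grow to the right and rows downward; lengths in m; the calibration is good to about 2 mm. A picture is of the moment at which its call begins. camera_params takes no time and is no camera call.
A pose or a line that the arm cannot do raises ctrl.Unreachable and nothing moves.
- ctrl.finish_job(): hands the job in; it is judged then, once.
The state is a dict: "t": time; "q": joint angles; "joint_velocities": joint speeds; "joint_efforts": joint torques, N m; "eef_pos": TCP position; "tool_rot": TCP orientation; "force": force on the tool from outside, world axes, zero at the start; "ft_torque": the same for the moment, N m; "opening": finger opening in m; "gripper_force": force on a finger pad.
Only numpy, scipy, OpenCV 4.12 (cv2) and the standard library are available. Lean on these libraries where they do the work, as an engineer would, in place of code of your own. Each camera call takes 0.05 s, during which the arm holds its last target. There are 200 camera calls.

## Working session

There is one attempt and no reset: what is moved stays moved. The work goes in short steps, each a Python script; the robot and the scene stay as the last script left them, time stands still between calls to the robot, and variables do not carry over. Pictures are saved under pics/ and viewed, at most 10 in all, crops included, and the job is handed in when it is done.

```bash
mkdir -p pics; python3 - <<'E'
from station import ctrl
import cv2, numpy as np
for n in("top","side"):
    im=ctrl.get_image(n); cv2.imwrite(f"pics/{n}0.png",im[:,:,::-1])
    p=ctrl.camera_params(n); print(n,{k:np.round(v,4).tolist() for k,v in p.items()}, (-np.array(p['R']).T@np.array(p['t'])).round(3))
o=ctrl.get_obs(); print(o['t'],o['eef_pos'],o['tool_rot'],o['opening'])
E
```

```text
top {'fx': 388.3502, 'fy': 388.3502, 'cx': 276.587, 'cy': 209.8058, 'R': [[0.0218, -0.9995, 0.0225], [-0.9887, -0.0249, -0.1476], [0.1481, -0.019, -0.9888]], 't': [-0.0056, 0.5119, 1.7171]} [0.252 0.04  1.774]
side {'fx': 494.8616, 'fy': 494.8616, 'cx': 283.8509, 'cy': 208.3636, 'R': [[-0.9985, -0.0526, 0.0176], [-0.0444, 0.5686, -0.8214], [0.0332, -0.8209, -0.5701]], 't': [0.498, 0.0855, 1.7042]} [0.444 1.377 1.033]
0.1 [ 0.22928444 -0.6076827   0.25552716] [-7.40010107e-04  9.83764877e-01  1.79460530e-01 -1.93686050e-04] 0.08511038933501314
```

View pics/top0.png

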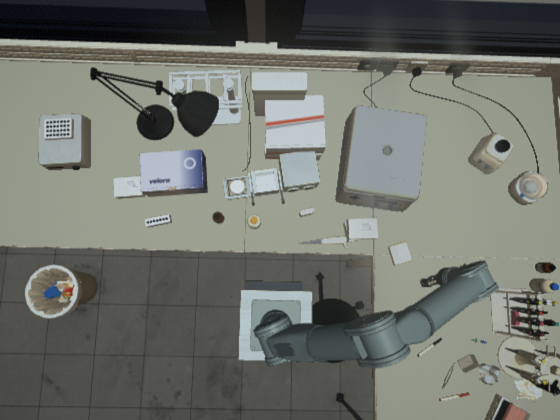

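View pics/side0.png

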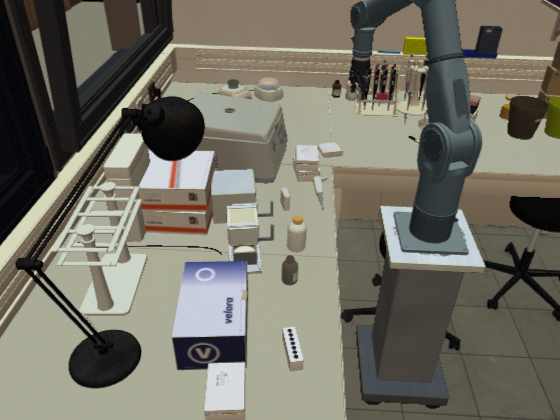

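The top view shows the ledge and tray at (237,187), the chamber at (265,181) and the glove box at (299,170). The dye bottle is at (218,217), the water bottle at (254,221) in front of the outer pull, and the timer at (307,212). I'll zoom in on both views.

```bash
python3 - <<'E'
import cv2
a=cv2.imread("pics/top0.png")[140:240,200:330]; cv2.imwrite("pics/topc.png",cv2.resize(a,None,fx=6,fy=6,interpolation=cv2.INTER_CUBIC))
b=cv2.imread("pics/side0.png")[160:295,200:335]; cv2.imwrite("pics/sidec.png",cv2.resize(b,None,fx=4.4,fy=4.4,interpolation=cv2.INTER_CUBIC))
E
```

```text
(no output)
```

View pics/topc.png

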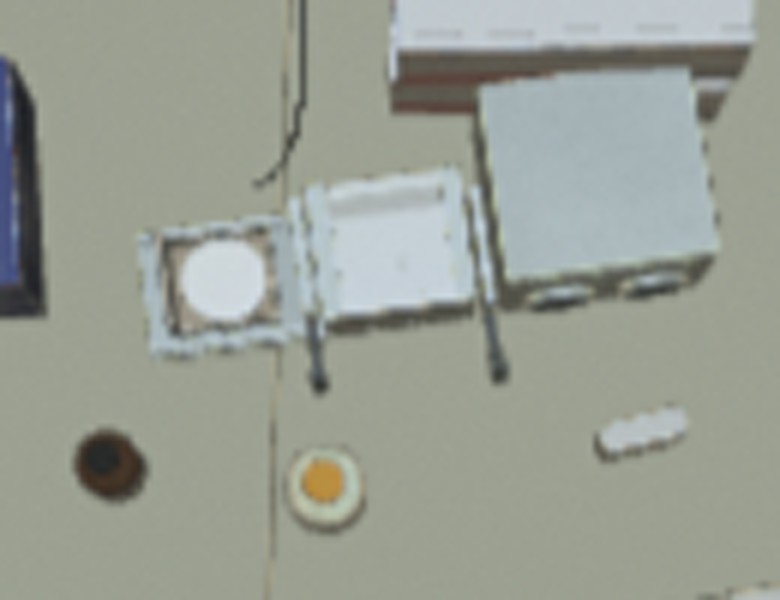

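View pics/sidec.png

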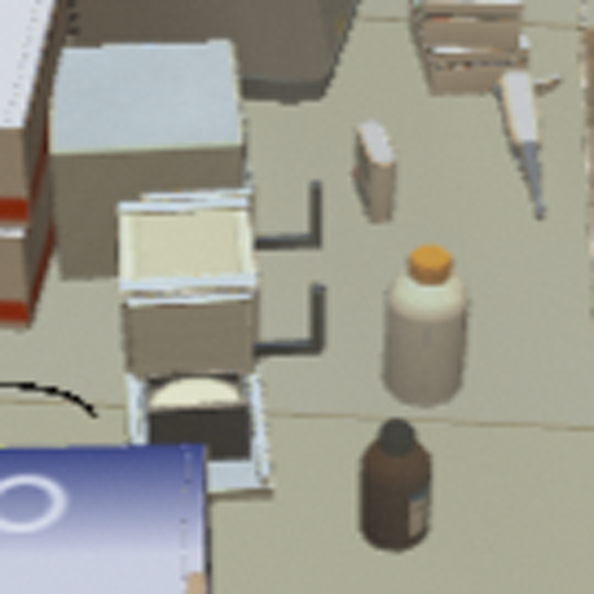

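Both crops show the glove box top corners, the ledge corners, both post tops (top crop (320,382) and (498,372)) and the caps clearly. The water bottle is the one standing in front of the outer pull. Next I'll fit the unit's pose from these points.

```bash
cat > h.py <<'E'
import numpy as np, cv2
from station import ctrl
from scipy.optimize import least_squares
P={n:ctrl.camera_params(n) for n in("top","side")}
def proj(n,X):
    p=P[n]; c=np.array(p["R"])@np.asarray(X,float)+np.array(p["t"])
    return np.array([p["fx"]*c[0]/c[2]+p["cx"],p["fy"]*c[1]/c[2]+p["cy"]])
def ray(n,uv,z):
    p=P[n];R=np.array(p["R"]);o=-R.T@np.array(p["t"])
    d=R.T@np.array([(uv[0]-p["cx"])/p["fx"],(uv[1]-p["cy"])/p["fy"],1]); return o+d*(z-o[2])/d[2]
def T(c): return (np.array(c)+.5)/6-.5+[200,140]
def S(c): return (np.array(c)+.5)/4.4-.5+[200,160]
E
python3 - <<'E'
from h import *
pts=[("top",T((478,87)),(.1,-.076,.125)),("top",T((691,68)),(.1,-.236,.125)),("top",T((718,248)),(-.05,-.236,.125)),("top",T((502,278)),(-.05,-.076,.125)),
("top",T((152,355)),(-.05,.192,.012)),("top",T((138,236)),(.05,.192,.012)),("top",T((319,383)),(-.092,.067,.09)),
("side",S((319,286)),(-.092,.067,.09)),("side",S((52,145)),(-.05,-.076,.125)) if 0 else ("side",S((243,138)),(-.05,-.076,.125)),("side",S((52,152)),(.1,-.076,.125)),("side",S((272,490)),(-.05,.192,.012))]
def W(v,X):
    c,s=np.cos(v[2]),np.sin(v[2]); return np.array([v[0]+c*X[0]-s*X[1],v[1]+s*X[0]+c*X[1],X[2]])
f=lambda v:np.concatenate([proj(n,W(v,X))-uv for n,uv,X in pts])
r=least_squares(f,[.55,.05,0],loss="soft_l1"); print(r.x.round(4)); print(r.fun.reshape(-1,2).round(1).tolist())
v=r.x; c,s=np.cos(v[2]),np.sin(v[2])
def U(w): d=np.array(w[:2])-v[:2]; return (np.array([c*d[0]+s*d[1],-s*d[0]+c*d[1]])*1000).round(1)
for nm,t,sd,z in [("outer",(319,383),(319,286),.09),("inner",(498,372),(317,183),.09),("water",(324,480),(432,254),.118),("dye",(104,459),(397,428),.09),("timer",(645,425),(376,143),.062)]:
    a,b=ray("top",T(t),z),ray("side",S(sd),z); print(nm,a.round(4),b.round(4),U(a),U(b))
for p in [(600,437),(685,413)]: print(ray("top",T(p),.062))
# panel face bottom/top in side
for p in [(150,410),(250,405),(155,458),(248,460)]:
    for z in(.022,.072):print(p,z,U(ray("side",S(p),z)))
print("W",[W(v,x).round(3) for x in [(-.092,.067,.09),(-.180,.067,.09)]])
E
```

```text
[0.6353 0.0626 0.1615]
[[-0.4, 0.0], [0.0, -1.5], [0.8, 1.5], [0.4, 1.4], [0.0, 1.3], [-0.3, 0.1], [-0.3, -0.9], [-0.6, 0.3], [0.6, 1.0], [-0.9, -0.2], [-0.1, -0.6]]
outer [0.5299 0.1127 0.09  ] [0.5319 0.1124 0.09  ] [-96.   66.3] [-94.   65.7]
inner [ 0.5414 -0.0181  0.09  ] [ 0.5431 -0.0208  0.09  ] [-105.7  -64.6] [-104.4  -67.5]
water [0.4551 0.1057 0.118 ] [0.4511 0.1053 0.118 ] [-170.9   71.5] [-174.9   71.8]
dye [0.47   0.2669 0.09  ] [0.4687 0.2663 0.09  ] [-130.3  228.2] [-131.6  227.8]
timer [ 0.509  -0.1293  0.062 ] [ 0.502  -0.1248  0.062 ] [-155.5 -169.1] [-161.7 -163.6]
[ 0.49916376 -0.09587956  0.062     ]
[ 0.51880699 -0.15904151  0.062     ]
(150, 410) 0.022 [ 31.9 113.1]
(150, 410) 0.072 [ 31.5 173.2]
(250, 405) 0.022 [-40.  113.8]
(250, 405) 0.072 [-36.9 173.8]
(155, 458) 0.022 [ 29.8 165.6]
(155, 458) 0.072 [ 29.5 223.1]
(248, 460) 0.022 [-34.8 173.5]
(248, 460) 0.072 [-31.9 230.6]
W [array([0.534, 0.114, 0.09 ]), array([0.447, 0.1  , 0.09 ])]
```

```bash
cat >> h.py <<'E'
YAW=.1615
Q=lambda a:[0,np.cos(a/2),np.sin(a/2),0]
O=np.array([.6345,.0626])
def w(x,y,z):
    c,s=np.cos(YAW),np.sin(YAW); return [O[0]+c*x-s*y,O[1]+s*x+c*y,z]
def U(p):
    c,s=np.cos(YAW),np.sin(YAW); d=np.array(p[:2])-O; return np.round([c*d[0]+s*d[1],-s*d[0]+c*d[1],p[2]],4)
def rep(m):
    o=ctrl.get_obs(); print(m,"t",round(o["t"],1),"U",U(o["eef_pos"]),"F",np.round(o["force"],1),"op",round(o["opening"],3),"gf",np.round(o["gripper_force"],1),flush=True)
E
python3 - <<'E'
from h import *
ctrl.set_gripper(0)
ctrl.goto(w(-.135,-.067,.16),Q(YAW)); rep("above")
ctrl.servo_line(w(-.135,-.067,.078),vel=.1); rep("down")
print(ctrl.servo_line(w(-.095,-.067,.078),vel=.025,stop_force=12)); rep("press")
ctrl.hold(.5); rep("held")
cv2.imwrite("pics/press.png",ctrl.get_image("side")[:,:,::-1])
E
```

```text
above t 3.2 U [-0.135  -0.068   0.1601] F [ 0.4 -0.1  0.1] op 0.0 gf 0.0
down t 4.2 U [-0.1346 -0.0671  0.0785] F [-0.5 -0.7 -0.9] op -0.0 gf 0.0
True
press t 5.3 U [-0.107  -0.0669  0.0773] F [ 0.7 -0.7  0.3] op -0.0 gf 0.0
held t 5.8 U [-0.1079 -0.0669  0.077 ] F [-0.5 -0.4  0.2] op -0.0 gf 0.0
```

```bash
python3 - <<'E'
from h import *
for x in(-.106,-.104,-.102,-.100):
    ctrl.servo_line(w(x,-.067,.078),vel=.02); rep(x)
    f=np.linalg.norm(ctrl.get_obs()["force"][:2])
    if f>9: break
ctrl.hold(.5); rep("held")
cv2.imwrite("pics/press2.png",cv2.resize(ctrl.get_image("side")[130:310,180:360,::-1],None,fx=3.2,fy=3.2))
E
```

```text
-0.106 t 6.1 U [-0.1067 -0.067   0.0778] F [-2.8 -0.2  0.3] op -0.0 gf 1.2
-0.104 t 6.3 U [-0.1066 -0.067   0.0776] F [-8.1 -0.6  6. ] op -0.0 gf 4.1
-0.102 t 6.6 U [-0.1065 -0.0671  0.0773] F [-12.7  -2.7   9.5] op 0.0 gf 6.7
held t 7.1 U [-0.1066 -0.067   0.0773] F [-13.3  -1.9   9.7] op 0.0 gf 6.7
```

View pics/press2.png

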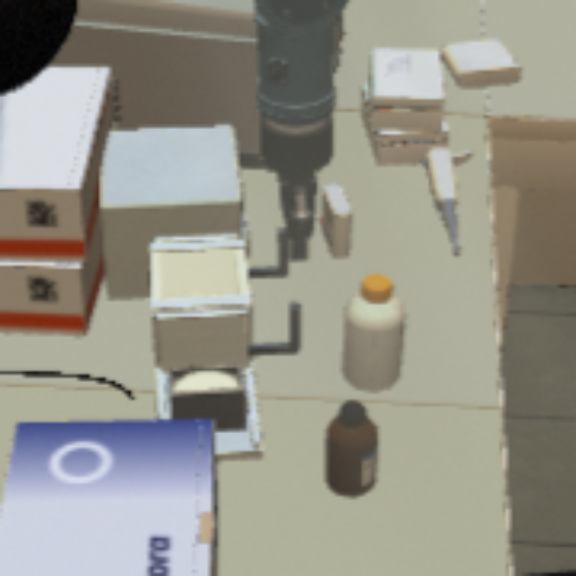

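The fingers at (295,245) press the inner pull at a steady 13 N with no further motion, so the inner door is shut. Next I'll move the water bottle.

```bash
python3 - <<'E'
from h import *
ctrl.servo_line(w(-.125,-.067,.078),vel=.05); ctrl.servo_line(w(-.13,-.067,.19),vel=.15)
ctrl.set_gripper(.085)
ctrl.goto([.453,.1055,.19],Q(0)); rep("above")
print(ctrl.servo_line([.453,.1055,.076],vel=.08,stop_force=8)); rep("down")
ctrl.set_gripper(0.03,force=25); rep("grip")
ctrl.servo_line([.453,.1055,.106],vel=.08); rep("lift")
E
```

```text
above t 10.1 U [-0.1721  0.0716  0.1902] F [ 1.  -0.   0.1] op 0.085 gf 0.0
False
down t 11.6 U [-0.1719  0.0715  0.0764] F [ 0.6 -0.2  0.8] op 0.085 gf 0.0
grip t 12.0 U [-0.1719  0.0717  0.0765] F [-1.6  0.7  6.6] op 0.058 gf 26.1
lift t 12.5 U [-0.1723  0.0714  0.106 ] F [ 0.  -0.4 -2.3] op 0.058 gf 27.3
```

```bash
python3 - <<'E'
from h import *
ctrl.servo_line([.453,-.015,.106],vel=.12)
print(ctrl.servo_line([.453,-.015,.0755],vel=.04,stop_force=5)); rep("down")
ctrl.set_gripper(.085); ctrl.hold(.2)
ctrl.servo_line([.453,-.015,.2],vel=.12); ctrl.set_gripper(0)
ctrl.goto(w(-.068,.067,.17),Q(YAW)); rep("above gap")
for n in("top","side"): cv2.imwrite(f"pics/{n}3.png",ctrl.get_image(n)[:,:,::-1])
a=cv2.imread("pics/top3.png")[150:240,200:320]; b=cv2.imread("pics/side3.png")[170:290,220:340]
cv2.imwrite("pics/c3.png",np.hstack([cv2.resize(a,(480,360)),cv2.resize(b,(320,360))]))
E
```

```text
True
down t 14.4 U [-0.1922 -0.0471  0.0764] F [-0.8  0.6  5.1] op 0.058 gf 27.2
above gap t 17.6 U [-0.0683  0.0667  0.1696] F [-0.6 -0.1  0.2] op 0.0 gf 0.0
```

View pics/c3.png

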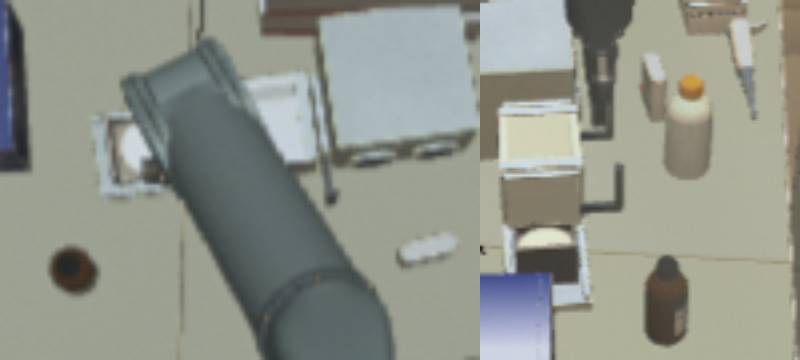

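In this picture the water bottle stands upright at (690,130), with the lane in front of the outer pull clear. Next I'll open the door.

```bash
python3 - <<'E'
from h import *
hit=ctrl.servo_line(w(-.067,.067,.077),vel=.07,stop_force=6); rep(("down",hit))
if not hit:
    hit=ctrl.servo_line(w(-.150,.067,.077),vel=.06,stop_force=12); rep(("drag",hit))
    if not hit:
        hit=ctrl.servo_line(w(-.180,.067,.077),vel=.03,stop_force=14); rep(("drag2",hit))
E
```

```text
('down', False) t 19.2 U [-0.0666  0.067   0.0774] F [-0.6  0.4 -0. ] op -0.0 gf 0.0
('drag', False) t 20.7 U [-0.1503  0.0673  0.0768] F [0.9 0.7 0.8] op -0.0 gf 0.2
('drag2', True) t 21.3 U [-0.1632  0.0673  0.0773] F [1.6 0.2 0.8] op -0.0 gf 0.5
```

```bash
python3 - <<'E'
from h import *
ctrl.servo_line(w(-.155,.067,.077),vel=.05); ctrl.servo_line(w(-.155,.067,.17),vel=.15)
ctrl.servo_line(w(.001,.203,.17),vel=.2); 
cv2.imwrite("pics/c4.png",cv2.resize(ctrl.get_image("side")[170:290,200:360,::-1],None,fx=4,fy=4))
hit=ctrl.servo_line(w(.001,.203,.073),vel=.08,stop_force=6); rep(("down",hit))
E
```

```text
('down', False) t 25.0 U [0.0014 0.2031 0.0736] F [-1.  -0.   0.3] op -0.0 gf 0.0
```

View pics/c4.png

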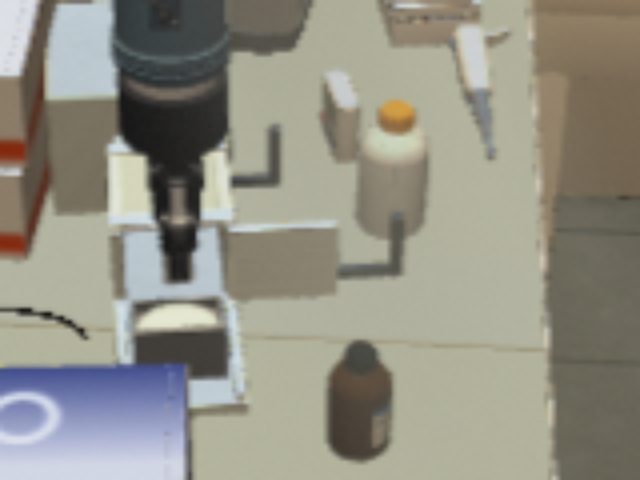

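The door plate at (285,260) is fully out and the doorway is open. Both bottles and the timer are upright. Next I'll push the tray in.

```bash
python3 - <<'E'
from h import *
hit=ctrl.servo_line(w(.001,.098,.073),vel=.08,stop_force=14); rep(("push",hit))
if not hit:
    for y in np.arange(.094,.056,-.002):
        ctrl.servo_line(w(.001,y,.073),vel=.025); rep(round(y,3))
        if np.linalg.norm(ctrl.get_obs()["force"][:2])>18: break
ctrl.hold(.4); rep("held")
E
```

```text
('push', False) t 26.5 U [0.0007 0.0986 0.0729] F [0.1 0.9 0. ] op 0.0 gf 0.0
0.094 t 26.8 U [0.0009 0.0937 0.073 ] F [-0.3 -0.3  0.1] op 0.0 gf 0.0
0.092 t 27.0 U [0.001  0.0918 0.073 ] F [ 0.6 -0.4  0.2] op 0.0 gf 0.0
0.09 t 27.3 U [0.001  0.0897 0.073 ] F [ 0.3 -0.9 -0.3] op -0.0 gf 0.0
0.088 t 27.5 U [0.001  0.0877 0.073 ] F [-0.1  0.4 -0.4] op -0.0 gf 0.0
0.086 t 27.8 U [0.001  0.0857 0.073 ] F [-0.4  0.2  0.3] op 0.0 gf 0.0
0.084 t 28.0 U [0.001  0.0837 0.073 ] F [ 0.4 -0.2  0. ] op 0.0 gf 0.0
0.082 t 28.3 U [0.001  0.0828 0.073 ] F [-1.8  3.5  0.3] op 0.0 gf 1.4
0.08 t 28.5 U [0.001  0.0816 0.0731] F [0.3 4.6 0.6] op -0.0 gf 2.5
0.078 t 28.8 U [0.001  0.0811 0.0732] F [-1.1  7.9  0.4] op -0.0 gf 4.1
0.076 t 29.0 U [0.001  0.0779 0.0731] F [-1.2  5.2 -0.8] op -0.0 gf 2.7
0.074 t 29.3 U [0.001  0.0729 0.0729] F [-0.1  0.  -0.3] op 0.0 gf 0.0
0.072 t 29.5 U [0.001 0.072 0.073] F [-0.9  1.5 -1.1] op -0.0 gf 1.2
0.07 t 29.8 U [0.0009 0.0719 0.073 ] F [-1.2  4.7 -1.3] op 0.0 gf 3.1
0.068 t 30.0 U [0.0009 0.0719 0.073 ] F [-1.9  9.2 -2.1] op -0.0 gf 4.9
0.066 t 30.3 U [0.0009 0.0718 0.0731] F [-1.8 13.8 -1.9] op -0.0 gf 6.6
0.064 t 30.5 U [0.0009 0.0718 0.0731] F [-1.9 16.1 -3.1] op 0.0 gf 8.4
0.062 t 30.8 U [0.0009 0.0718 0.0732] F [-2.6 20.1 -4.5] op -0.0 gf 10.1
held t 31.2 U [0.0009 0.0718 0.0732] F [-2.1 19.8 -4.4] op 0.0 gf 10.1
```

Textbook signature: the catch resisted, snapped over, and the tray reached a hard stop at 71.8 mm. Now I'll back off, re-check by touch, move clear and look.

```bash
python3 - <<'E'
from h import *
ctrl.servo_line(w(.001,.095,.073),vel=.06); ctrl.hold(.5)
print(ctrl.servo_line(w(.001,.066,.073),vel=.03,stop_force=3)); rep("retouch")
ctrl.servo_line(w(.001,.110,.073),vel=.08); ctrl.servo_line(w(.001,.110,.2),vel=.15)
ctrl.goto([.45,-.25,.3],Q(YAW)); rep("clear")
a=ctrl.get_image("top")[150:240,200:320,::-1]; b=ctrl.get_image("side")[170:290,220:340,::-1]
cv2.imwrite("pics/c5.png",np.hstack([cv2.resize(a,(480,360)),cv2.resize(b,(320,360))]))
E
```

```text
True
retouch t 33.1 U [0.0007 0.0721 0.0726] F [0.  1.1 1.6] op 0.0 gf 1.0
clear t 36.4 U [-0.2314 -0.2779  0.2998] F [-1.  -0.6 -0.1] op 0.0 gf 0.0
```

View pics/c5.png

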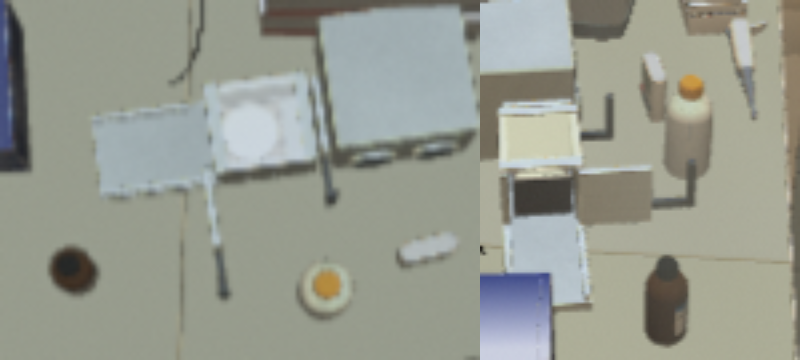

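The tray, with its dish at (250,130), is in the chamber. The outer door is out, with its pull at (222,290). The inner pull at (330,197) is shut. Both bottles and the timer are upright, so I'm handing in.

```bash
python3 -c "
from station import ctrl
print(ctrl.finish_job())"
```

```text
the job is handed in; nothing more can be done
None
```

I handed the job in after about 36 s of robot time. The inner door is shut (felt at about 13 N) and the outer door fully open. The tray is home in its catch, re-checked by touch after letting go. The water bottle is moved aside, and both bottles and the timer are upright. The hand-in call returned no verdict.

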